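Make up the assay caddy and leave the look-alike vials

TASK

Make up the sample caddy: stand the blue-capped vial in the blue bay, the large amber vial in the orange bay, the clear vial with the grey stopper in the green bay and the white tube in the white bay, in any order. Keep them upright and set them gently on the bay floors without dropping them. Leave the small amber vial and the open empty vial standing where they are.

Things in the scene. Friction and masses are not known exactly. Their poses are not given: they have to be found in the camera images.
- blue_vial: 20 ml glass vial, pale with a paper label, with a dark blue screw cap, round, 30 mm diameter, 56 mm high; the cap is the top 11 mm, 24 mm wide. 28 g. Loose, stands upright on the bench at the start. Origin at the centre of its underside, z up along its axis.
- amber_vial: the LARGE amber (brown) glass vial with a grey crimped cap, round, 36 mm diameter, 75 mm high. 50 g. Loose, stands upright on the bench at the start. Origin at the centre of its underside, z up along its axis.
- clear_vial: clear glass vial CLOSED with a grey stopper, round, 27 mm diameter, 52 mm high. 25 g. Loose, stands upright on the bench at the start. Origin at the centre of its underside, z up along its axis.
- white_tube: plain white plastic bottle-shaped tube, the tallest thing here, round, 33 mm diameter with a narrower neck at the top, 94 mm high. 30 g. Loose, stands upright on the bench at the start. Origin at the centre of its underside, z up along its axis.
- small_amber: look-alike that does not belong: the SMALL amber glass vial with grey rubber cap, 23 mm diameter, 48 mm high, to be left where it stands. Loose, stands upright on the bench at the start. Origin at the centre of its underside, z up along its axis.
- open_vial: look-alike that does not belong: clear glass vial, OPEN and empty, no stopper, 24 mm diameter, 47 mm high, to be left where it stands. Loose, stands upright on the bench at the start. Origin at the centre of its underside, z up along its axis.
- bay_blue: blue square plastic bay, one of four in a row, in any order, in a low black tray fixed to the bench. 58 mm square, 15 mm high, 54 mm square inside, floor 2 mm thick. Origin: centre of its underside, 5 mm above the bench (so its contents stand 7 mm and its rim 20 mm above the bench). y = along the row (centres 60 mm apart), x = across it, z up. The tray, 66 x 250 mm, is lower than the rims.
- bay_orange: orange square plastic bay, one of four in a row, in any order, in a low black tray fixed to the bench. 58 mm square, 15 mm high, 54 mm square inside, floor 2 mm thick. Origin: centre of its underside, 5 mm above the bench (so its contents stand 7 mm and its rim 20 mm above the bench). y = along the row (centres 60 mm apart), x = across it, z up. The tray, 66 x 250 mm, is lower than the rims.
- bay_green: green square plastic bay, one of four in a row, in any order, in a low black tray fixed to the bench. 58 mm square, 15 mm high, 54 mm square inside, floor 2 mm thick. Origin: centre of its underside, 5 mm above the bench (so its contents stand 7 mm and its rim 20 mm above the bench). y = along the row (centres 60 mm apart), x = across it, z up. The tray, 66 x 250 mm, is lower than the rims.
- bay_white: white square plastic bay, one of four in a row, in any order, in a low black tray fixed to the bench. 58 mm square, 15 mm high, 54 mm square inside, floor 2 mm thick. Origin: centre of its underside, 5 mm above the bench (so its contents stand 7 mm and its rim 20 mm above the bench). y = along the row (centres 60 mm apart), x = across it, z up. The tray, 66 x 250 mm, is lower than the rims.
There are look-alikes about, which are no part of the job. What is shaped like the white_tube but purple is not meant.

How it is judged:
At the end, for the whole second after the job is handed in: Each of the four stands on the floor of its own bay, within 20 mm of the bay's centre (anywhere inside the bay), tilted less than 0.15 rad and at rest; the small amber vial and the open vial stand upright within 25 mm of where they were (horizontal distance between blue_vial and bay_blue below 0.02 m and z of blue_vial in the frame of bay_blue below 0.006 m and angle between each of blue_vial, amber_vial, clear_vial, white_tube, small_amber, open_vial's own z axis and vertical below 0.15 rad and linear speed of each of blue_vial, amber_vial, clear_vial, white_tube below 0.02 m/s and horizontal distance between amber_vial and bay_orange below 0.02 m and z of amber_vial in the frame of bay_orange below 0.006 m and horizontal distance between clear_vial and bay_green below 0.02 m and z of clear_vial in the frame of bay_green below 0.006 m and horizontal distance between white_tube and bay_white below 0.02 m and z of white_tube in the frame of bay_white below 0.006 m and distance of each of small_amber, open_vial from where it was at the start of the episode below 0.025 m); the robot touches nothing.
It fails at once if the small amber vial or the open vial is knocked over or shifted (distance of any of small_amber, open_vial from where it was at the start of the episode above 0.025 m or angle between any of small_amber, open_vial's own z axis and vertical above 0.5 rad).
It fails at once if one of the four is tipped over (angle between any of blue_vial, amber_vial, clear_vial, white_tube's own z axis and vertical above 0.7 rad).
It fails at once if a thing is dropped into its bay instead of set down ((distance between blue_vial and bay_blue below 0.04 m and linear speed of blue_vial above 0.6 m/s) or (distance between amber_vial and bay_orange below 0.04 m and linear speed of amber_vial above 0.6 m/s) or (distance between clear_vial and bay_green below 0.04 m and linear speed of clear_vial above 0.6 m/s) or (distance between white_tube and bay_white below 0.04 m and linear speed of white_tube above 0.6 m/s)).
It also fails if it takes over 86 s, if anything falls off the work surface, if the arm or the gripper's body presses on something with over 40 N, if the wrist force passes 120 N, or if a joint passes its speed limit or range.

ROBOT

A 7-joint arm with a two-finger parallel gripper is mounted at the origin on a cart in front of the work surface, level with it; the furniture and walls round the work are solid. World frame = base frame: x ahead of the robot, y to its left, z up, the work surface at z = 0. Lengths are in m, angles in rad, forces in N, time in s.
With the tool pointing down it reaches from about 0.4 to 0.925 m from the base axis. Payload 4.1 kg.
Tool frame: the origin (TCP) lies on the centre line of the jaws, within the pads' length; the fingertips stand 25 mm ahead of it and the grasp point (between the pads) lies 6 mm ahead of it; z points along the fingers, y is the line along which they close (so a half turn about z gives the same grasp; the last joint's range is limited). The gripper opens to 85 mm and grips with 20 to 120 N. Pads are 22 mm wide; open, the fingers measure 114 mm over their backs; the gripper's body (76 mm by 85 mm) begins 54 mm behind the grasp point. The pads swing forward as they close: fully open they stand 13 mm farther back than shut.
Start: joints at [-1.274, 0.398, 0.045, 1.537, -0.019, 1.207, -0.051], TCP at [0.251, 0.6, 0.256] pointing down, gripper open.
Joint ranges: [-2.82, 2.82], [-0.49, 2.23], [-1.37, 1.46], [0, 2.46], [-1.36, 4.5], [0.23, 2], [-2.94, 2.94]. Speed limits (rad/s): [2.57, 2.57, 3.14, 3.14, 3.14, 3.14, 3.14].

INTERFACE

Orientations are given as a unit quaternion [w, x, y, z].
In Python, from plant import read_state, grab_frame, calibration, close_job gives the robot as it stands.
- The arm moves only by the tool arm_command, never from a script. Its argument "plan" is a list of rows, each an object with "travel": the shift along the tool's x, y, z each as a share of 0.12 m, from -1 to 1, a list of three; "turn": the turn, a rotation vector about the tool's x, y, z each as a share of 1.5 rad, from -1 to 1, a list of three; "claw": the opening, from -1 (shut) to 1 (fully open). In form: [{"travel": [x, y, z], "turn": [rx, ry, rz], "claw": claw}, ...]. A call has 1 to 20 rows; each row shifts and turns the commanded pose from where the row before left it, along the tool's axes as they then stand; what a row does not reach is not made up. A row lasts 1/8 s, in which the tool goes at most 62.5 mm and 10.7 degrees, less where a joint would pass 70% of its speed; a pose out of reach is approached as far as the arm can. A call with a number of a shift or a turn outside -1 to 1 is refused whole. A call with a gripper value outside its range is refused whole. The fingers move at their own pace and stop on an object; "force" is the grip in N (left out, the last holds). Time passes only in rows, so rows that do not move let the fingers close. It gives the time, the measured TCP pose, the force, the opening and the grip force at its end, in the units of the state.
- read_state(): the state, without advancing time (a new reading comes with each control period).
- grab_frame(name): name is "side" or "top" or "wrist"; returns (picture, depth): 420x560x3 uint8, red, green, blue; 420x560 float32, m along the optical axis (not along the pixel's ray), 0 where there is no reading.
- calibration(name): a dict with "K" (3x3 intrinsics, pixels), "cam_to_world" (4x4, takes a point from camera to world coordinates). Camera axes: x right, y down, z forward; pixel columns grow to the right and rows downward; lengths in m; the calibration is good to about 2 mm. A picture is of the moment at which its call begins: read the wrist's pose just before it. calibration takes no time and is no camera call; for the wrist camera it gives the pose at the moment of the call.
- close_job(): hands the job in; it is judged then, once.
The state is a dict: "time": time; "qpos": joint angles; "qd": joint speeds; "effort": joint torques, N m; "tool_pos": TCP position; "tool_rot": TCP orientation; "ft_force": force on the tool from outside, world axes, zero at the start; "ft_torque": the same for the moment, N m; "opening": finger opening in m; "grasp_force": force on a finger pad.
Only numpy, scipy, OpenCV 4.12 (cv2) and the standard library are available. Lean on these libraries where they do the work, as an engineer would, in place of code of your own. Each camera call takes 0.05 s, during which the arm holds its last target. There are 200 camera calls.

## Working session

There is one attempt and no reset: what is moved stays moved. The work goes in short steps, Python scripts to look and compute and a tool call to move; the robot and the scene stay as the last step left them, time stands still between calls to the robot, and variables do not carry over. Pictures are saved under pics/ and viewed, at most 14 in all, crops included, and the job is handed in when it is done.

Besides the shell and the picture viewer there is one more tool, called after "Request:" by a JSON object that holds its "fn" and its "kwargs". arm_command: Moves the arm, as the interface text tells. Shift numbers are shares of 0.12 m and turn numbers shares of 1.5 rad, none past 1 either way. Its arguments: {"type":"object","properties":{"plan":{"type":"array"},"force":{"type":"number"}},"required":["plan"]}

```bash
ls; mkdir -p pics; python3 - <<'E'
from plant import *
import cv2,numpy as np
s=read_state();print(s)
for n in("top","side"):
    p,d=grab_frame(n);np.savez(f"{n}0.npz",p=p,d=d,**calibration(n));cv2.imwrite(f"pics/{n}0.png",p[:,:,::-1]);print(calibration(n))
E
```

```text
pics
{'time': 0.0, 'qpos': array([-1.27401882,  0.39922658,  0.04506733,  1.53787198, -0.01868001,
        1.2069075 , -0.05068653]), 'qd': array([ 7.33089352e-04,  3.72018143e-05,  1.66589365e-04,  7.82177172e-04,
       -1.26866712e-03, -2.00347250e-04, -3.92306192e-04]), 'effort': array([ 8.52724024e-04, -4.75122857e+01,  1.36486385e+00, -2.54223239e+01,
        1.14678536e-02,  9.24143329e-03, -1.78798757e-05]), 'tool_pos': array([0.25036724, 0.59921382, 0.25524532]), 'tool_rot': array([-1.11599978e-04,  1.96549632e-01,  9.80493371e-01, -9.89813648e-04]), 'ft_force': array([-0.11872365, -0.36537969,  0.0287528 ]), 'ft_torque': array([ 0.03027335,  0.00255849, -0.03828371]), 'grasp_force': 0.0, 'opening': 0.0855860313992986}
{'K': array([[505.2878584 ,   0.        , 288.11044547],
       [  0.        , 505.2878584 , 198.607993  ],
       [  0.        ,   0.        ,   1.        ]]), 'cam_to_world': array([[ 0.01420389, -0.99015312,  0.13926612,  0.4200861 ],
       [-0.99988725, -0.01474385, -0.0028462 ,  0.14028575],
       [ 0.0048715 , -0.13920999, -0.9902509 ,  0.89815901],
       [ 0.        ,  0.        ,  0.        ,  1.        ]])}
{'K': array([[467.20483062,   0.        , 278.95022891],
       [  0.        , 467.20483062, 206.29545543],
       [  0.        ,   0.        ,   1.        ]]), 'cam_to_world': array([[-0.95967173,  0.2349113 , -0.15442425,  0.68732667],
       [ 0.28085165,  0.82527562, -0.48994132,  0.53438345],
       [ 0.01234982, -0.51355314, -0.85796891,  0.77373301],
       [ 0.        ,  0.        ,  0.        ,  1.        ]])}
```

View pics/top0.png

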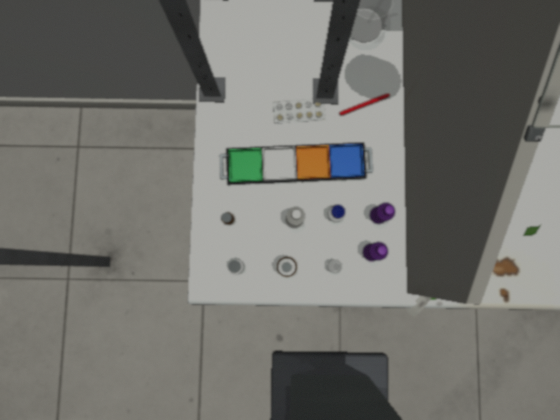

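View pics/side0.png

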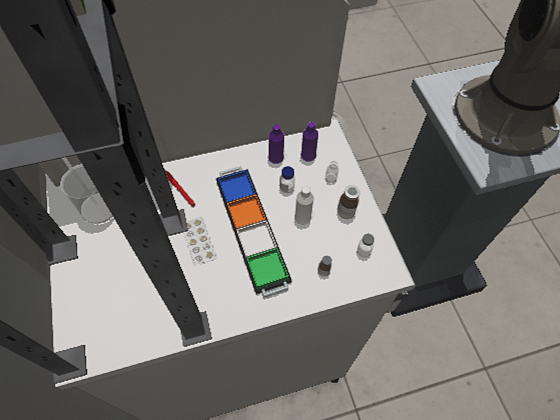

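Top view: small amber (228,218), white tube (296,216), blue vial (338,212), stoppered clear (235,266), large amber (287,266), open vial (333,266). The purple decoys are at (383,213) and (376,251). Bays from left to right are green (245,165), white (279,163), orange (313,162) and blue (347,161). The side view agrees. There is a wall on the −y side and rack posts beyond the tray.

```bash
cat > h.py <<'E'
import numpy as np
def cloud(f):
    K,T,d=f["K"],f["cam_to_world"],f["d"]
    v,u=np.mgrid[:420,:560]
    P=np.stack([(u-K[0,2])/K[0,0]*d,(v-K[1,2])/K[1,1]*d,d],-1)
    return P@T[:3,:3].T+T[:3,3]
def ray(f,u,v,z):
    K,T=f["K"],f["cam_to_world"]
    r=T[:3,:3]@[(u-K[0,2])/K[0,0],(v-K[1,2])/K[1,1],1]
    return T[:3,3]+r*(z-T[2,3])/r[2]
E
python3 - <<'E'
import numpy as np,cv2
from h import *
np.set_printoptions(precision=4,suppress=True)
f=np.load("top0.npz");P=cloud(f);g=np.load("side0.npz");G=cloud(g)
ok=f["d"]>0
print("table z",np.median(P[280:295,200:270,2]))
S={"blue":(338,212,.056),"amber":(287,266,.075),"clear":(235,266,.052),"white":(296,216,.094),"small":(228,218,.048),"open":(333,266,.047)}
for n,(u,v,h) in S.items():
    c=ray(f,u,v,h)
    o=[]
    for Q,F in((P,f),(G,g)):
        m=(F["d"]>0)&(np.hypot(Q[...,0]-c[0],Q[...,1]-c[1])<.035)&(Q[...,2]>h-.007)&(Q[...,2]<h+.03)
        q=Q[m]; o.append((m.sum(),(q.min(0)+q.max(0))/2 if len(q) else 0, q[:,2].max() if len(q) else 0))
    print(n,c,o)
hsv=cv2.cvtColor(f["p"],cv2.COLOR_RGB2HSV)
for n,lo,hi in(("blue",100,130),("orange",5,20),("green",50,80)):
    m=cv2.inRange(hsv,(lo,120,60),(hi,255,255));m[:135]=0;m[190:]=0
    m[:,:220]=0;m[:,375:]=0
    c,s,a=cv2.minAreaRect(cv2.findNonZero(m));print(n,c,s,a,ray(f,*c,.012))
# obstacles
for v in(60,120,200,260,290):
    print(v,[P[v,u].round(3).tolist() for u in(405,420,450,480,500)])
for Q in (G,P):
    q=Q[(Q[...,2]>.12)&(Q[...,0]>.2)&(Q[...,1]>-.3)&(Q[...,1]<.45)]
    print(len(q));H={}
    for a in q: H.setdefault((round(a[0],1),round(a[1],1)),[]).append(a[2])
    print({k:(len(z),round(min(z),2),round(max(z),2)) for k,z in sorted(H.items()) if len(z)>100})
E
```

```text
table z -0.0002364160680582983
blue [0.5171 0.0539 0.056 ] [(np.int64(165), array([0.519 , 0.0535, 0.0547]), np.float64(0.058858297799831094)), (np.int64(124), array([0.5219, 0.0546, 0.0538]), np.float64(0.05825770265862673))]
amber [0.4259 0.1382 0.075 ] [(np.int64(227), array([0.4252, 0.1382, 0.0733]), np.float64(0.07808230928243742)), (np.int64(176), array([0.4283, 0.1396, 0.0727]), np.float64(0.07717356233237971))]
clear [0.4249 0.2244 0.052 ] [(np.int64(120), array([0.4249, 0.2253, 0.0503]), np.float64(0.05430747794269497)), (np.int64(115), array([0.4271, 0.227 , 0.0495]), np.float64(0.053375598130497526))]
white [0.5053 0.125  0.094 ] [(np.int64(72), array([0.5086, 0.1242, 0.0925]), np.float64(0.09654385806083765)), (np.int64(65), array([0.512 , 0.1264, 0.0925]), np.float64(0.09758218875538294))]
small [0.5051 0.2389 0.048 ] [(np.int64(80), array([0.5071, 0.2418, 0.0455]), np.float64(0.04967246874397446)), (np.int64(81), array([0.5096, 0.2434, 0.0457]), np.float64(0.050276075306197154))]
open [0.4272 0.0612 0.047 ] [(np.int64(44), array([0.4273, 0.0555, 0.0452]), np.float64(0.0
[... 2189 characters left out ...]
4(0.4)): (336, np.float64(0.12), np.float64(0.16))}
37540
{(np.float64(0.4), np.float64(-0.1)): (3568, np.float64(0.12), np.float64(0.36)), (np.float64(0.4), np.float64(0.1)): (924, np.float64(0.9), np.float64(0.9)), (np.float64(0.5), np.float64(-0.1)): (9011, np.float64(0.12), np.float64(0.47)), (np.float64(0.6), np.float64(-0.1)): (12947, np.float64(0.12), np.float64(0.53)), (np.float64(0.7), np.float64(-0.1)): (6122, np.float64(0.12), np.float64(0.5)), (np.float64(0.7), np.float64(0.1)): (1781, np.float64(0.12), np.float64(0.35)), (np.float64(0.7), np.float64(0.3)): (1706, np.float64(0.12), np.float64(0.34)), (np.float64(0.8), np.float64(-0.1)): (1464, np.float64(0.12), np.float64(0.32))}
```

Request:
{"fn": "arm_command", "kwargs": {"plan": [{"travel": [0, 0, 0], "turn": [0, 0, 0.112], "claw": 1}, {"travel": [0, 0, 0], "turn": [0, 0, 0.112], "claw": 1}, {"travel": [0, 0, 0], "turn": [0, 0, 0.112], "claw": 1}, {"travel": [0, 0, 0], "turn": [0, 0, 0.112], "claw": 1}, {"travel": [0, 0, 0], "turn": [0, 0, 0.112], "claw": 1}, {"travel": [0, 0, 0], "turn": [0, 0, 0.112], "claw": 1}, {"travel": [0, 0, 0], "turn": [0, 0, 0.112], "claw": 1}, {"travel": [0, 0, 0], "turn": [0, 0, 0], "claw": 1}], "force": 30}}

```text
time: 1.1
tool_pos: [0.2503, 0.5995, 0.2558]
tool_rot: [0.0, 0.707, 0.708, -0.0]
ft_force: [-0.4, 0.4, -0.1]
opening: 0.0854
grasp_force: 0.0
```

Request:
{"fn": "arm_command", "kwargs": {"plan": [{"travel": [-0.26, 0.122, 0], "turn": [0, 0, 0], "claw": 1}, {"travel": [-0.26, 0.122, 0], "turn": [0, 0, 0], "claw": 1}, {"travel": [-0.26, 0.122, 0], "turn": [0, 0, 0], "claw": 1}, {"travel": [-0.26, 0.122, 0], "turn": [0, 0, 0], "claw": 1}, {"travel": [-0.26, 0.122, 0], "turn": [0, 0, 0], "claw": 1}, {"travel": [-0.26, 0.122, 0], "turn": [0, 0, 0], "claw": 1}, {"travel": [-0.26, 0.122, 0], "turn": [0, 0, 0], "claw": 1}, {"travel": [-0.26, 0.122, 0], "turn": [0, 0, 0], "claw": 1}, {"travel": [-0.26, 0.122, 0], "turn": [0, 0, 0], "claw": 1}, {"travel": [-0.26, 0.122, 0], "turn": [0, 0, 0], "claw": 1}, {"travel": [-0.26, 0.122, 0], "turn": [0, 0, 0], "claw": 1}, {"travel": [-0.26, 0.122, 0], "turn": [0, 0, 0], "claw": 1}, {"travel": [0, 0, 0], "turn": [0, 0, 0], "claw": 1}, {"travel": [0, 0, 0], "turn": [0, 0, 0], "claw": 1}]}}

```text
time: 2.85
tool_pos: [0.4256, 0.2259, 0.2563]
tool_rot: [-0.0, 0.707, 0.708, 0.0]
ft_force: [-0.1, 0.3, -0.5]
opening: 0.0856
grasp_force: 0.0
```

```bash
python3 - <<'E'
from plant import *
import cv2,numpy as np
from h import *
np.set_printoptions(precision=4,suppress=True)
s=read_state();print(s["tool_pos"],s["qpos"])
c=calibration("wrist");p,d=grab_frame("wrist");f=dict(p=p,d=d,**c);np.savez("w0.npz",**f);cv2.imwrite("pics/w0.png",p[:,:,::-1])
P=cloud(f)
S={"blue":(.52,.054,.056),"amber":(.427,.139,.075),"clear":(.426,.226,.052),"white":(.51,.125,.094),"small":(.508,.242,.048)}
for n,(x,y,h) in S.items():
    m=(d>0)&(np.hypot(P[...,0]-x,P[...,1]-y)<.03)&(P[...,2]>h-.007)&(P[...,2]<h+.03)
    q=P[m]
    if len(q)>20: print(n,len(q),(q.min(0)+q.max(0))/2,np.ptp(q,axis=0))
E
```

```text
[0.4256 0.2259 0.2563] [-1.0319  0.1015  0.4917  1.9353 -0.054   1.1172 -0.5175]
blue 355 [0.5205 0.0539 0.054 ] [0.0238 0.0242 0.0096]
amber 549 [0.4269 0.1385 0.0724] [0.0268 0.0275 0.0086]
clear 336 [0.4266 0.2258 0.0498] [0.0203 0.0199 0.0083]
white 219 [0.5106 0.1247 0.0914] [0.015  0.016  0.0087]
small 240 [0.5081 0.242  0.0455] [0.0165 0.0169 0.0089]
```

View pics/w0.png

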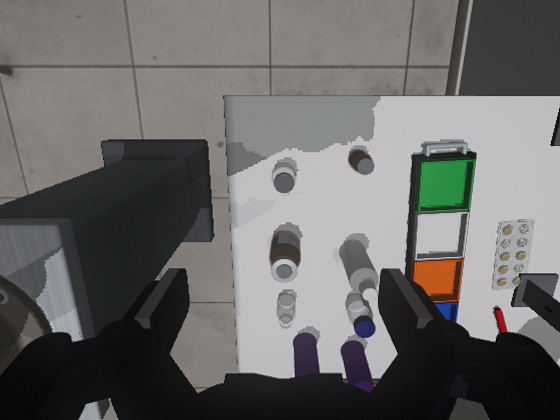

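The wrist view confirms the identities: clear with stopper (285,178), amber (285,255), open vial (286,305). The positions agree with the other views to about 1 mm.

Request:
{"fn": "arm_command", "kwargs": {"plan": [{"travel": [0, 0.01, 0.3], "turn": [0, 0, 0], "claw": 0.5}, {"travel": [0, 0, 0.3], "turn": [0, 0, 0], "claw": 0.5}, {"travel": [0, 0, 0.3], "turn": [0, 0, 0], "claw": 0.5}, {"travel": [0, 0, 0.3], "turn": [0, 0, 0], "claw": 0.5}, {"travel": [0, 0, 0.3], "turn": [0, 0, 0], "claw": 0.5}, {"travel": [0, 0, 0.2], "turn": [0, 0, 0], "claw": 0.5}, {"travel": [0, 0, 0.1], "turn": [0, 0, 0], "claw": 0.5}, {"travel": [0, 0, 0], "turn": [0, 0, 0], "claw": 0.5}, {"travel": [0, 0, 0], "turn": [0, 0, 0], "claw": -0.6}, {"travel": [0, 0, 0], "turn": [0, 0, 0], "claw": -0.6}, {"travel": [0, 0, 0], "turn": [0, 0, 0], "claw": -0.6}, {"travel": [0, 0, 0], "turn": [0, 0, 0], "claw": -0.6}, {"travel": [0, 0, 0], "turn": [0, 0, 0], "claw": -0.6}, {"travel": [0, 0, 0], "turn": [0, 0, 0], "claw": -0.6}], "force": 25}}

```text
time: 4.65
tool_pos: [0.4277, 0.2258, 0.0413]
tool_rot: [-0.0, 0.707, 0.707, 0.001]
ft_force: [-0.8, 0.1, 6.2]
opening: 0.0252
grasp_force: 24.7
```

Request:
{"fn": "arm_command", "kwargs": {"plan": [{"travel": [0, 0, -0.1], "turn": [0, 0, 0], "claw": -0.6}, {"travel": [0, 0, -0.2], "turn": [0, 0, 0], "claw": -0.6}, {"travel": [0, 0, -0.3], "turn": [0, 0, 0], "claw": -0.6}, {"travel": [0, 0, -0.3], "turn": [0, 0, 0], "claw": -0.6}, {"travel": [0, 0, -0.1], "turn": [0, 0, 0], "claw": -0.6}, {"travel": [-0.01, 0.125, 0], "turn": [0, 0, 0], "claw": -0.6}, {"travel": [-0.01, 0.25, 0], "turn": [0, 0, 0], "claw": -0.6}, {"travel": [-0.02, 0.3, 0], "turn": [0, 0, 0], "claw": -0.6}, {"travel": [-0.02, 0.3, 0], "turn": [0, 0, 0], "claw": -0.6}, {"travel": [-0.01, 0.25, 0], "turn": [0, 0, 0], "claw": -0.6}, {"travel": [-0.01, 0.15, 0], "turn": [0, 0, 0], "claw": -0.6}, {"travel": [0, 0.1, 0], "turn": [0, 0, 0], "claw": -0.6}, {"travel": [0, 0, 0.2], "turn": [0, 0, 0], "claw": -0.6}, {"travel": [0, 0, 0.3], "turn": [0, 0, 0], "claw": -0.6}, {"travel": [0, 0, 0.2], "turn": [0, 0, 0], "claw": -0.6}, {"travel": [0, 0, 0.1], "turn": [0, 0, 0], "claw": -0.6}, {"travel": [0, 0, 0.05], "turn": [0, 0, 0], "claw": -0.6}, {"travel": [0, 0, 0], "turn": [0, 0, 0], "claw": -0.6}]}}

```text
time: 6.9
tool_pos: [0.6044, 0.2155, 0.0585]
tool_rot: [0.0, 0.707, 0.707, 0.0]
ft_force: [-0.3, 0.3, 0.5]
opening: 0.0251
grasp_force: 24.8
```

```bash
python3 - <<'E'
from plant import *
import cv2
a=grab_frame("side")[0][120:320,140:420];b=grab_frame("wrist")[0]
cv2.imwrite("pics/p1.png",cv2.hconcat([cv2.resize(a,(400,300)),cv2.resize(b,(400,300))])[:,:,::-1])
print(read_state()["qpos"].round(2))
E
```

```text
[-0.72  0.63  0.44  1.74 -0.34  0.85 -0.14]
```

View pics/p1.png

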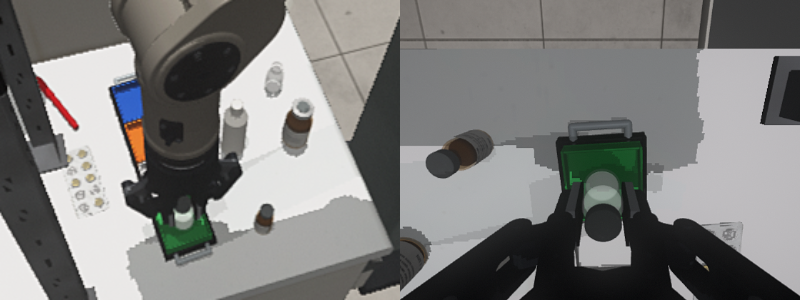

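The vial is held upright over the green bay: stopper at about (603,222) in the right half, bay behind it. Now I'll lower it slowly.

Request:
{"fn": "arm_command", "kwargs": {"plan": [{"travel": [0, 0, 0.03], "turn": [0, 0, 0], "claw": -0.6}, {"travel": [0, 0, 0.03], "turn": [0, 0, 0], "claw": -0.6}, {"travel": [0, 0, 0.02], "turn": [0, 0, 0], "claw": -0.6}, {"travel": [0, 0, 0], "turn": [0, 0, 0], "claw": -0.6}, {"travel": [0, 0, 0], "turn": [0, 0, 0], "claw": -0.6}]}}

```text
time: 7.62
tool_pos: [0.6041, 0.2154, 0.0487]
tool_rot: [-0.0, 0.707, 0.707, 0.0]
ft_force: [-0.2, 0.2, -0.4]
opening: 0.0254
grasp_force: 24.8
```

Not touching yet, so a bit lower.

Request:
{"fn": "arm_command", "kwargs": {"plan": [{"travel": [0, 0, 0.01], "turn": [0, 0, 0], "claw": -0.6}, {"travel": [0, 0, 0.01], "turn": [0, 0, 0], "claw": -0.6}, {"travel": [0, 0, 0], "turn": [0, 0, 0], "claw": -0.6}]}}

```text
time: 8.0
tool_pos: [0.6043, 0.2155, 0.0483]
tool_rot: [-0.0, 0.707, 0.707, 0.0]
ft_force: [-4.1, -0.6, 12.4]
opening: 0.0254
grasp_force: 26.1
```

Request:
{"fn": "arm_command", "kwargs": {"plan": [{"travel": [0, 0, 0], "turn": [0, 0, 0], "claw": -0.1}, {"travel": [0, 0, 0], "turn": [0, 0, 0], "claw": 0.1}, {"travel": [0, 0, 0], "turn": [0, 0, 0], "claw": 0.1}, {"travel": [0, 0, -0.1], "turn": [0, 0, 0], "claw": 0.1}, {"travel": [0, 0, -0.2], "turn": [0, 0, 0], "claw": 0.1}, {"travel": [0, 0, -0.3], "turn": [0, 0, 0], "claw": 0.3}, {"travel": [0, 0, -0.3], "turn": [0, 0, 0], "claw": 0.5}, {"travel": [0, 0, -0.28], "turn": [0, 0, 0], "claw": 0.5}, {"travel": [-0.1, -0.25, 0], "turn": [0, 0, 0], "claw": 0.5}, {"travel": [-0.15, -0.35, 0], "turn": [0, 0, 0], "claw": 0.5}, {"travel": [-0.15, -0.35, 0], "turn": [0, 0, 0], "claw": 0.5}, {"travel": [-0.15, -0.35, 0], "turn": [0, 0, 0], "claw": 0.5}, {"travel": [-0.09, -0.175, 0], "turn": [0, 0, 0], "claw": 0.5}, {"travel": [0, 0, 0], "turn": [0, 0, 0], "claw": 0.5}]}}

```text
time: 9.75
tool_pos: [0.426, 0.1381, 0.1885]
tool_rot: [-0.001, 0.708, 0.707, 0.001]
ft_force: [0.8, 0.7, 0.7]
opening: 0.0639
grasp_force: 0.0
```

```bash
python3 - <<'E'
from plant import *
import cv2
a=grab_frame("side")[0][120:320,140:420];b=grab_frame("top")[0][120:320,160:440]
cv2.imwrite("pics/p2.png",cv2.hconcat([cv2.resize(a,(400,300)),cv2.resize(b,(400,300))])[:,:,::-1])
E
```

```text
(no output)
```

View pics/p2.png

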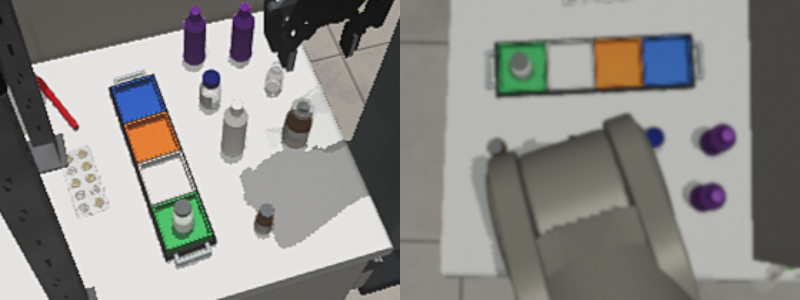

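The clear vial stands centred in the green bay (left half, 182,213). Next is the amber vial.

Request:
{"fn": "arm_command", "kwargs": {"plan": [{"travel": [0, 0.01, 0.2], "turn": [0, 0, 0], "claw": 0.5}, {"travel": [0, 0, 0.3], "turn": [0, 0, 0], "claw": 0.5}, {"travel": [0, 0, 0.3], "turn": [0, 0, 0], "claw": 0.5}, {"travel": [0, 0, 0.2], "turn": [0, 0, 0], "claw": 0.5}, {"travel": [0, 0, 0.12], "turn": [0, 0, 0], "claw": 0.5}, {"travel": [0, 0, 0], "turn": [0, 0, 0], "claw": 0.5}, {"travel": [0, 0, 0], "turn": [0, 0, 0], "claw": -0.4}, {"travel": [0, 0, 0], "turn": [0, 0, 0], "claw": -0.4}, {"travel": [0, 0, 0], "turn": [0, 0, 0], "claw": -0.4}, {"travel": [0, 0, 0], "turn": [0, 0, 0], "claw": -0.4}, {"travel": [0, 0, 0], "turn": [0, 0, 0], "claw": -0.4}], "force": 25}}

```text
time: 11.22
tool_pos: [0.4292, 0.1392, 0.0544]
tool_rot: [0.0, 0.707, 0.707, 0.001]
ft_force: [-0.6, 0.2, 6.7]
opening: 0.0333
grasp_force: 25.0
```

Request:
{"fn": "arm_command", "kwargs": {"plan": [{"travel": [0, 0, -0.1], "turn": [0, 0, 0], "claw": -0.4}, {"travel": [0, 0, -0.2], "turn": [0, 0, 0], "claw": -0.4}, {"travel": [0, 0, -0.3], "turn": [0, 0, 0], "claw": -0.4}, {"travel": [0, 0, -0.3], "turn": [0, 0, 0], "claw": -0.4}, {"travel": [0, 0, -0.1], "turn": [0, 0, 0], "claw": -0.4}, {"travel": [-0.04, 0.14, 0], "turn": [0, 0, 0], "claw": -0.4}, {"travel": [-0.07, 0.27, 0], "turn": [0, 0, 0], "claw": -0.4}, {"travel": [-0.08, 0.3, 0], "turn": [0, 0, 0], "claw": -0.4}, {"travel": [-0.08, 0.3, 0], "turn": [0, 0, 0], "claw": -0.4}, {"travel": [-0.06, 0.25, 0], "turn": [0, 0, 0], "claw": -0.4}, {"travel": [-0.04, 0.16, 0], "turn": [0, 0, 0], "claw": -0.4}, {"travel": [0, 0.1, 0], "turn": [0, 0, 0], "claw": -0.4}, {"travel": [0, 0, 0.2], "turn": [0, 0, 0], "claw": -0.4}, {"travel": [0, 0, 0.3], "turn": [0, 0, 0], "claw": -0.4}, {"travel": [0, 0, 0.2], "turn": [0, 0, 0], "claw": -0.4}, {"travel": [0, 0, 0.12], "turn": [0, 0, 0], "claw": -0.4}, {"travel": [0, 0, 0.06], "turn": [0, 0, 0], "claw": -0.4}, {"travel": [0, 0, 0.03], "turn": [0, 0, 0], "claw": -0.4}, {"travel": [0, 0, 0], "turn": [0, 0, 0], "claw": -0.4}]}}

```text
time: 13.6
tool_pos: [0.611, 0.0943, 0.0649]
tool_rot: [0.0, 0.707, 0.707, 0.0]
ft_force: [0.5, -0.0, 0.7]
opening: 0.0327
grasp_force: 25.2
```

Request:
{"fn": "arm_command", "kwargs": {"plan": [{"travel": [0, 0, 0.015], "turn": [0, 0, 0], "claw": -0.4}, {"travel": [0, 0, 0.015], "turn": [0, 0, 0], "claw": -0.4}, {"travel": [0, 0, 0.008], "turn": [0, 0, 0], "claw": -0.4}, {"travel": [0, 0, 0], "turn": [0, 0, 0], "claw": -0.4}]}}

```text
time: 14.1
tool_pos: [0.6111, 0.0942, 0.0615]
tool_rot: [-0.0, 0.708, 0.707, 0.001]
ft_force: [-2.7, -1.2, 8.2]
opening: 0.0328
grasp_force: 26.0
```

Request:
{"fn": "arm_command", "kwargs": {"plan": [{"travel": [0, 0, 0], "turn": [0, 0, 0], "claw": 0.1}, {"travel": [0, 0, 0], "turn": [0, 0, 0], "claw": 0.3}, {"travel": [0, 0, 0], "turn": [0, 0, 0], "claw": 0.3}, {"travel": [0, 0, -0.1], "turn": [0, 0, 0], "claw": 0.3}, {"travel": [0, 0, -0.2], "turn": [0, 0, 0], "claw": 0.3}, {"travel": [0, 0, -0.3], "turn": [0, 0, 0], "claw": 0.4}, {"travel": [0, 0, -0.3], "turn": [0, 0, 0], "claw": 0.5}, {"travel": [0, 0, -0.1], "turn": [0, 0, 0], "claw": 0.5}, {"travel": [-0.1, -0.2, 0], "turn": [0, 0, 0], "claw": 0.5}, {"travel": [-0.14, -0.3, 0], "turn": [0, 0, 0], "claw": 0.5}, {"travel": [-0.1, -0.25, 0], "turn": [0, 0, 0], "claw": 0.5}, {"travel": [0, 0, 0], "turn": [0, 0, 0], "claw": 0.5}, {"travel": [0, 0, 0], "turn": [0, 0, 0], "claw": 0.5}]}}

```text
time: 15.72
tool_pos: [0.5211, 0.0541, 0.1798]
tool_rot: [0.0, 0.707, 0.707, 0.0]
ft_force: [-0.2, -0.0, 0.1]
opening: 0.0639
grasp_force: 0.0
```

```bash
python3 - <<'E'
from plant import *
import cv2
print(read_state()["tool_pos"],read_state()["qpos"].round(2))
a=grab_frame("side")[0][120:320,140:420];b=grab_frame("wrist")[0]
cv2.imwrite("pics/p3.png",cv2.hconcat([cv2.resize(a,(400,300)),cv2.resize(b,(400,300))])[:,:,::-1])
E
```

```text
[0.52113848 0.05410048 0.17982573] [-0.71  0.3   0.62  1.94 -0.21  0.97  0.01]
```

View pics/p3.png

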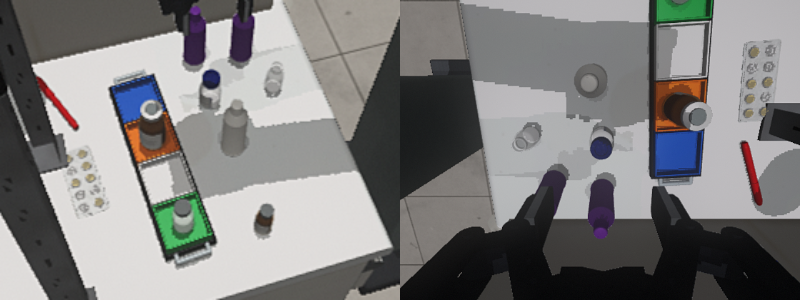

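The amber vial stands in the orange bay (left half, 152,125) and the blue vial at (209,90) is undisturbed under the gripper. Grasping blue now.

Request:
{"fn": "arm_command", "kwargs": {"plan": [{"travel": [0, 0, 0.2], "turn": [0, 0, 0], "claw": 0.5}, {"travel": [0, 0, 0.3], "turn": [0, 0, 0], "claw": 0.5}, {"travel": [0, 0, 0.3], "turn": [0, 0, 0], "claw": 0.5}, {"travel": [0, 0, 0.22], "turn": [0, 0, 0], "claw": 0.5}, {"travel": [0, 0, 0.12], "turn": [0, 0, 0], "claw": 0.5}, {"travel": [0, 0, 0], "turn": [0, 0, 0], "claw": 0.5}, {"travel": [0, 0, 0], "turn": [0, 0, 0], "claw": -0.5}, {"travel": [0, 0, 0], "turn": [0, 0, 0], "claw": -0.5}, {"travel": [0, 0, 0], "turn": [0, 0, 0], "claw": -0.5}, {"travel": [0, 0, 0], "turn": [0, 0, 0], "claw": -0.5}, {"travel": [0, 0, 0], "turn": [0, 0, 0], "claw": -0.5}], "force": 25}}

```text
time: 17.2
tool_pos: [0.5215, 0.0537, 0.044]
tool_rot: [0.0, 0.707, 0.707, 0.001]
ft_force: [0.0, -0.9, 5.9]
opening: 0.0277
grasp_force: 24.8
```

Request:
{"fn": "arm_command", "kwargs": {"plan": [{"travel": [0, 0, -0.1], "turn": [0, 0, 0], "claw": -0.5}, {"travel": [0, 0, -0.2], "turn": [0, 0, 0], "claw": -0.5}, {"travel": [0, 0, -0.2], "turn": [0, 0, 0], "claw": -0.5}, {"travel": [0, 0, -0.1], "turn": [0, 0, 0], "claw": -0.5}, {"travel": [-0.03, 0.12, 0], "turn": [0, 0, 0], "claw": -0.5}, {"travel": [-0.06, 0.25, 0], "turn": [0, 0, 0], "claw": -0.5}, {"travel": [-0.05, 0.25, 0], "turn": [0, 0, 0], "claw": -0.5}, {"travel": [-0.03, 0.16, 0], "turn": [0, 0, 0], "claw": -0.5}, {"travel": [0, 0, 0.1], "turn": [0, 0, 0], "claw": -0.5}, {"travel": [0, 0, 0.2], "turn": [0, 0, 0], "claw": -0.5}, {"travel": [0, 0, 0.12], "turn": [0, 0, 0], "claw": -0.5}, {"travel": [0, 0, 0.06], "turn": [0, 0, 0], "claw": -0.5}, {"travel": [0, 0, 0.03], "turn": [0, 0, 0], "claw": -0.5}, {"travel": [0, 0, 0], "turn": [0, 0, 0], "claw": -0.5}]}}

```text
time: 18.95
tool_pos: [0.6143, 0.0331, 0.054]
tool_rot: [0.0, 0.707, 0.707, 0.0]
ft_force: [-0.1, -0.1, -0.5]
opening: 0.0278
grasp_force: 24.9
```

Request:
{"fn": "arm_command", "kwargs": {"plan": [{"travel": [0, 0, 0.015], "turn": [0, 0, 0], "claw": -0.5}, {"travel": [0, 0, 0.015], "turn": [0, 0, 0], "claw": -0.5}, {"travel": [0, 0, 0.006], "turn": [0, 0, 0], "claw": -0.5}, {"travel": [0, 0, 0], "turn": [0, 0, 0], "claw": -0.5}]}}

```text
time: 19.45
tool_pos: [0.6146, 0.033, 0.0511]
tool_rot: [-0.0, 0.708, 0.707, 0.001]
ft_force: [-3.1, -0.0, 9.1]
opening: 0.0278
grasp_force: 25.7
```

Request:
{"fn": "arm_command", "kwargs": {"plan": "[{\"travel\": [0, 0, 0], \"turn\": [0, 0, 0], \"claw\": 0], \"turn\": [0, 0, 0]}]"}}

```text
arm_command: Invalid argument: plan='[{"travel": [0, 0, 0], "turn": [0, 0, 0], "claw": 0], "turn": [0, 0, 0]}]' is not valid JSON
```

Request:
{"fn": "arm_command", "kwargs": {"plan": [{"travel": [0, 0, 0], "turn": [0, 0, 0], "claw": 0}, {"travel": [0, 0, 0], "turn": [0, 0, 0], "claw": 0.2}, {"travel": [0, 0, 0], "turn": [0, 0, 0], "claw": 0.2}, {"travel": [0, 0, -0.1], "turn": [0, 0, 0], "claw": 0.2}, {"travel": [0, 0, -0.2], "turn": [0, 0, 0], "claw": 0.2}, {"travel": [0, 0, -0.3], "turn": [0, 0, 0], "claw": 0.3}, {"travel": [0, 0, -0.3], "turn": [0, 0, 0], "claw": 0.5}, {"travel": [0, 0, -0.26], "turn": [0, 0, 0], "claw": 0.5}, {"travel": [0.15, -0.17, 0], "turn": [0, 0, 0], "claw": 0.5}, {"travel": [0.25, -0.29, 0], "turn": [0, 0, 0], "claw": 0.5}, {"travel": [0.22, -0.25, 0], "turn": [0, 0, 0], "claw": 0.5}, {"travel": [0.14, -0.16, 0], "turn": [0, 0, 0], "claw": 0.5}, {"travel": [0, 0, 0], "turn": [0, 0, 0], "claw": 0.5}, {"travel": [0, 0, 0], "turn": [0, 0, 0], "claw": 0.5}]}}

```text
time: 21.2
tool_pos: [0.5107, 0.1235, 0.1893]
tool_rot: [0.001, 0.708, 0.706, 0.001]
ft_force: [-0.1, -0.1, -0.2]
opening: 0.0637
grasp_force: 0.0
```

Request:
{"fn": "arm_command", "kwargs": {"plan": [{"travel": [0.01, 0, 0.2], "turn": [0, 0, 0], "claw": 0.5}, {"travel": [0, 0, 0.3], "turn": [0, 0, 0], "claw": 0.5}, {"travel": [0, 0, 0.3], "turn": [0, 0, 0], "claw": 0.5}, {"travel": [0, 0, 0.2], "turn": [0, 0, 0], "claw": 0.5}, {"travel": [0, 0, 0.12], "turn": [0, 0, 0], "claw": 0.5}, {"travel": [0, 0, 0], "turn": [0, 0, 0], "claw": 0.5}, {"travel": [0, 0, 0], "turn": [0, 0, 0], "claw": -0.4}, {"travel": [0, 0, 0], "turn": [0, 0, 0], "claw": -0.4}, {"travel": [0, 0, 0], "turn": [0, 0, 0], "claw": -0.4}, {"travel": [0, 0, 0], "turn": [0, 0, 0], "claw": -0.4}, {"travel": [0, 0, 0], "turn": [0, 0, 0], "claw": -0.4}], "force": 25}}

```text
time: 22.58
tool_pos: [0.5108, 0.1258, 0.0554]
tool_rot: [0.0, 0.707, 0.707, 0.001]
ft_force: [-0.3, -0.3, 6.4]
opening: 0.0305
grasp_force: 25.3
```

Request:
{"fn": "arm_command", "kwargs": {"plan": [{"travel": [0, 0, -0.1], "turn": [0, 0, 0], "claw": -0.4}, {"travel": [0, 0, -0.2], "turn": [0, 0, 0], "claw": -0.4}, {"travel": [0, 0, -0.2], "turn": [0, 0, 0], "claw": -0.4}, {"travel": [0, 0, -0.1], "turn": [0, 0, 0], "claw": -0.4}, {"travel": [0.04, 0.12, 0], "turn": [0, 0, 0], "claw": -0.4}, {"travel": [0.08, 0.25, 0], "turn": [0, 0, 0], "claw": -0.4}, {"travel": [0.08, 0.25, 0], "turn": [0, 0, 0], "claw": -0.4}, {"travel": [0.05, 0.19, 0], "turn": [0, 0, 0], "claw": -0.4}, {"travel": [0, 0, 0.1], "turn": [0, 0, 0], "claw": -0.4}, {"travel": [0, 0, 0.2], "turn": [0, 0, 0], "claw": -0.4}, {"travel": [0, 0, 0.12], "turn": [0, 0, 0], "claw": -0.4}, {"travel": [0, 0, 0.06], "turn": [0, 0, 0], "claw": -0.4}, {"travel": [0, 0, 0.03], "turn": [0, 0, 0], "claw": -0.4}, {"travel": [0, 0, 0], "turn": [0, 0, 0], "claw": -0.4}]}}

```text
time: 24.32
tool_pos: [0.6073, 0.1555, 0.0653]
tool_rot: [0.0, 0.707, 0.707, 0.0]
ft_force: [-0.3, 0.0, -0.9]
opening: 0.0302
grasp_force: 24.9
```

Request:
{"fn": "arm_command", "kwargs": {"plan": [{"travel": [0, 0, 0.015], "turn": [0, 0, 0], "claw": -0.4}, {"travel": [0, 0, 0.015], "turn": [0, 0, 0], "claw": -0.4}, {"travel": [0, 0, 0.006], "turn": [0, 0, 0], "claw": -0.4}, {"travel": [0, 0, 0], "turn": [0, 0, 0], "claw": -0.4}]}}

```text
time: 24.82
tool_pos: [0.6075, 0.1557, 0.0624]
tool_rot: [-0.0, 0.707, 0.707, 0.001]
ft_force: [-1.9, -0.5, 8.8]
opening: 0.0305
grasp_force: 25.8
```

Contact. Releasing, rising and backing away toward the robot's left.

Request:
{"fn": "arm_command", "kwargs": {"plan": [{"travel": [0, 0, 0], "turn": [0, 0, 0], "claw": 0}, {"travel": [0, 0, 0], "turn": [0, 0, 0], "claw": 0.2}, {"travel": [0, 0, 0], "turn": [0, 0, 0], "claw": 0.2}, {"travel": [0, 0, -0.1], "turn": [0, 0, 0], "claw": 0.2}, {"travel": [0, 0, -0.2], "turn": [0, 0, 0], "claw": 0.2}, {"travel": [0, 0, -0.3], "turn": [0, 0, 0], "claw": 0.3}, {"travel": [0, 0, -0.3], "turn": [0, 0, 0], "claw": 0.5}, {"travel": [0, 0, -0.3], "turn": [0, 0, 0], "claw": 0.5}, {"travel": [0.15, -0.2, -0.1], "turn": [0, 0, 0], "claw": 0.5}, {"travel": [0.3, -0.3, 0], "turn": [0, 0, 0], "claw": 0.5}, {"travel": [0.3, -0.3, 0], "turn": [0, 0, 0], "claw": 0.5}, {"travel": [0.3, -0.3, 0], "turn": [0, 0, 0], "claw": 0.5}, {"travel": [0.3, -0.2, 0], "turn": [0, 0, 0], "claw": 0.5}, {"travel": [0.3, 0, 0], "turn": [0, 0, 0], "claw": 0.5}, {"travel": [0.3, 0, 0], "turn": [0, 0, 0], "claw": 0.5}, {"travel": [0, 0, 0], "turn": [0, 0, 0], "claw": 0.5}, {"travel": [0, 0, 0], "turn": [0, 0, 0], "claw": 0.5}]}}

```text
time: 26.95
tool_pos: [0.4517, 0.3885, 0.2171]
tool_rot: [0.0, 0.708, 0.706, -0.0]
ft_force: [0.7, -0.8, 0.7]
opening: 0.064
grasp_force: 0.0
```

```bash
python3 - <<'E'
from plant import *
import cv2,numpy as np
from h import *
np.set_printoptions(precision=4,suppress=True)
for n in("top","side"):
    p,d=grab_frame(n);f=dict(p=p,d=d,**calibration(n));P=cloud(f);cv2.imwrite(f"pics/{n}9.png",p[:,:,::-1])
    for k,(x,y,h) in {"blue":(.615,.033,.063),"amber":(.611,.095,.082),"white":(.608,.156,.101),"clear":(.605,.2165,.059),"small":(.508,.242,.048),"open":(.429,.056,.047)}.items():
        q=P[(d>0)&(np.hypot(P[...,0]-x,P[...,1]-y)<.03)&(P[...,2]>h-.007)]
        if len(q): print(n,k,len(q),(q.min(0)+q.max(0))/2-[x,y,0],q[:,2].max()-h)
E
```

```text
top blue 165 [-0.0019 -0.0008  0.0615] 0.0036879683872585445
top amber 218 [-0.0017 -0.0015  0.0799] 0.0022215751443347004
top white 73 [-0.002  -0.0022  0.0991] 0.0025647038205234007
top clear 117 [-0.0012 -0.0019  0.0573] 0.00203495872178866
top small 80 [-0.0003 -0.0002  0.0463] 0.002663365447869756
top open 48 [-0.0025 -0.0007  0.0443] 0.0012442135799413528
side blue 128 [0.0006 0.0012 0.0607] 0.0023322962192015573
side amber 181 [0.0006 0.0009 0.0799] 0.0023299193820870007
side white 71 [ 0.0006 -0.0005  0.0985] 0.001959174557024407
side clear 122 [0.0013 0.0002 0.0575] 0.0031188834230029827
side small 81 [0.002  0.001  0.0464] 0.002429344500242056
side open 46 [0.0009 0.0006 0.0453] 0.0023892309968154696
```

View pics/side9.png

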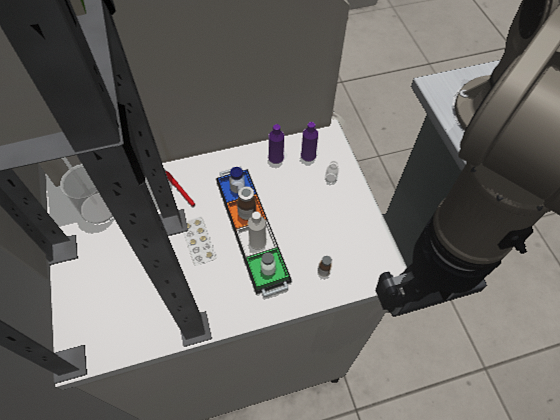

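All four stand in their own bays, within about 2 mm of the centres. They appear at blue (237,178), amber (247,200), white (257,232) and clear (268,264). The open vial (332,172) and small amber (325,266) have not moved, and the arm is clear.

```bash
python3 -c "from plant import *;print(close_job())"
```

```text
the job is handed in; nothing more can be done
None
```

The four vials stand upright in their own bays, within about 2 mm of centre, and the small amber and open vials have not moved; the job was handed in at about 27 s, with no verdict returned.

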